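Show the helper where the teapot goes

TASK

Push the firebox door shut, then show the kitchen helper which pot goes on and where: hold the fingertips a few centimetres straight above the knob of the blue teapot for two seconds, then do the same above the middle of the empty iron pot ring on the stove, and finish still pointing there. Touch, shift or lift none of the pots, the ring, the wooden lid or the ladle, and do not point at the wok or the rice pot.

Things in the scene. Friction and masses are not known exactly. Their poses are not given: they have to be found in the camera images.
- stove: Fixed clay stove on the tiled bench, 300 mm deep (x), 580 mm wide (y), 170 mm high. Origin: centre of its underside; x points away from the robot, the front face is at x = -150 mm with tiles 3 mm proud; flat top at z = 170 mm. Two round fire holes, 120 mm across, lie in the top at (0, +145) and (0, -145) mm: the wok covers one, the pot ring stands round the other.
- firebox_door (a joint): Angle (rad) of the cast-iron door on the stove front: 0 = shut, grows as the free edge swings out to the robot (0.35 to 0.7 at the start). Upright hinge with a little friction (0.05 N m), no spring, no latch; it stays where it is left. Below 0.06 it counts as shut.
- door_hinge (a point): Foot of the door's hinge line, at stove coordinates (-153, 82, 26) mm. Axes turn with the door: z up, y along the panel from free edge to hinge. The panel, 164 wide, 126 high, 8 mm thick, runs from here along -y and +z; its outer face (robot side, the one to push) lies at x = -12 mm. A steel knob 20 mm across stands 30 mm out of that face at y = -135, z = 45 mm.
- door_corner (a point): Upper corner of the door's outer face at its free edge: (-12, -164, 126) mm from door_hinge in the door's axes; same axes as door_hinge.
- teapot: Loose blue ceramic teapot with a round body 130 mm across and a white ball knob on its fixed lid; origin at the centre of its underside, z up, spout reaching 115 mm along +y, handle reaching 106 mm along -y. It stands on the bench before the stove, to the left or the right, with the rice pot on the other side.
- teapot_knob (a point): Top of the white ball knob (24 mm across) on the teapot's lid, on its axis, 136 mm above its underside; z up.
- pot_ring: Loose cast-iron pot ring, flat, 160 mm across outside, 120 mm inside, 18 mm high to the top of its three lugs, standing round the free fire hole (left or right) with no pan on it. Origin: centre of its underside, z up.
- ring_centre (a point): Middle of the pot ring's open mouth, level with the top of the lugs (18 mm above the stove top), over the fire hole; z up.
- wok: Loose flat-bottomed aluminium wok, 260 mm across the rim, 70 mm high, covering the other fire hole, with two dark loop handles reaching 158 mm along its +y and -y. Origin: centre of its underside, z up.
- wok_mouth (a point): Centre of the wok's mouth, level with its rim, 70 mm above its underside.
- rice_pot: Loose aluminium rice pot with a fixed lid and a black knob, 148 mm across, 121 mm high to the top of the knob. Origin: centre of its underside, z up. Stands on the bench before the stove, on the side away from the teapot.
- rice_pot_knob (a point): Top of the rice pot's black knob, 121 mm above its underside.
- wood_lid: Loose round wooden lid lying flat, 200 mm across, 38 mm high with its bar grip; origin at the centre of its underside. To be left alone.
- ladle: Loose steel ladle lying on the bench: bowl 84 mm across and 30 mm high at the origin (underside of the bowl), handle reaching 275 mm along its -x, 40 mm high at most. To be left alone.

How it is judged:
By the outcome, as a careful person would: the job done as asked, in the order asked, and still so for the second after the job is handed in, with the robot touching nothing.
It also fails if it takes over 64 s, if anything falls off the work surface, if the arm or the gripper's body presses on something with over 40 N, if the wrist force passes 120 N, or if a joint passes its speed limit or range.

ROBOT

A 6-joint arm with a two-finger parallel gripper is mounted at the origin on the work surface. World frame = base frame: x ahead of the robot, y to its left, z up, the work surface at z = 0. Lengths are in m, angles in degrees, forces in N, time in s.
With the tool pointing down it reaches from about 0.275 to 0.725 m from the base axis. Payload 5.6 kg.
Tool frame: the origin (TCP) lies midway between the tips of the shut fingers; the grasp point (between the pads) lies 19 mm behind it (manip.tcp_to_grasp is the distance from the TCP to the grasp point, in m); z points along the fingers, y is the line along which they close (so a half turn about z gives the same grasp; the last joint's range is limited). The gripper opens to 85 mm and grips with 20 to 120 N. Pads are 22 mm wide; open, the fingers measure 114 mm over their backs; the gripper's body (76 mm by 85 mm) begins 54 mm behind the grasp point. The pads swing forward as they close: fully open they stand 13 mm farther back than shut.
Start: joints at [86.494, 14.616, 6.199, 0, -81.583, -16.306], TCP at [0.186, 0.517, 0.231] pointing down, gripper open.
Joint ranges: [-168.99, 168.99], [-69.2, 112.95], [-62.41, 85.93], [-164.36, 98.24], [-168.68, -3.75], [-174.98, 174.98]. Speed limits (degrees/s): [147.25, 147.25, 180, 180, 180, 180].

INTERFACE

Orientations are given as a 3x3 rotation matrix whose columns are the frame's x, y, z axes.
In Python, from bench import manip gives the robot as it stands.
- The arm moves only by the tool servo_tool, never from a script. Its arguments are lists of equal length, an entry for each row: "delta_pos": the shift along the tool's x, y, z in m, a list of three; "dr": the turn, a rotation vector about the tool's x, y, z in rad, a list of three; "hand": the closure in counts, from 0 (fully open) to 255 (shut). A call has 1 to 8 rows; each row shifts and turns the commanded pose from where the row before left it, along the tool's axes as they then stand; what a row does not reach is not made up. A row lasts 1/8 s, in which the tool goes at most 62.5 mm and 10.7 degrees, less where a joint would pass 70% of its speed; a pose out of reach is approached as far as the arm can. A call is refused whole if a number of a shift passes 0.0625 or a number of a turn 0.188, either way. A call with a gripper value outside its range is refused whole. The fingers move at their own pace and stop on an object; "force" is the grip in N (left out, the last holds). Time passes only in rows, so rows that do not move let the fingers close. It gives the time, the measured TCP pose, the force, the opening and the grip force at its end, in the units of the state.
- manip.get_obs(): the state, without advancing time (a new reading comes with each control period).
- manip.camera(name): name is "scene" or "side" or "wrist"; returns the picture (480x640x3 uint8, red, green, blue); there is no depth.
- manip.camera_model(name): a dict with "fx", "fy", "cx", "cy" (pixels), "k1" (the pictures are not rectified: a ray, as slopes to the right and down, at radius r is drawn at 1 + k1 r^2 times it, then the intrinsics apply), "extrinsics" (4x4, takes a point from camera to world coordinates). Camera axes: x right, y down, z forward; pixel columns grow to the right and rows downward; lengths in m; the calibration is good to about 2 mm. A picture is of the moment at which its call begins: read the wrist's pose just before it. camera_model takes no time and is no camera call; for the wrist camera it gives the pose at the moment of the call.
- manip.hand_in(): hands the job in; it is judged then, once.
Trained networks look in the newest picture that a camera, given by its name, has taken for a name from the list of things; names that differ only in an ending like _2 or _b are one class to them, and where a whole thing is asked for, a point or a joint stands for the part that bears it (a point fixed in the world has none). Each returns a list of dicts, best first, with "score" (0 to 1); they miss things now and then, are a little off and sometimes report something else, mostly with a low value. They report only what shows in the picture. A call takes as long as a camera call.
- manip.boxes_of(camera, thing): "point" ([column, row] in pixels, amid what is visible of it).
- manip.trace(camera, thing): "mask" (480x640 bool, what is visible of it) and "point" ([column, row] in pixels, amid what is visible of it).
The state is a dict: "time": time; "joint_pos": joint angles; "dq": joint speeds; "tau": joint torques, N m; "tool_pos": TCP position; "tool_rot": TCP orientation; "contact_force": force on the tool from outside, world axes, zero at the start; "moment": the same for the moment, N m; "grip_width": finger opening in m; "gripper_force": force on a finger pad.
Only numpy, scipy, OpenCV 4.12 (cv2) and the standard library are available. Lean on these libraries where they do the work, as an engineer would, in place of code of your own. Each camera call takes 0.05 s, during which the arm holds its last target. There are 200 camera calls.

## Working session

There is one attempt and no reset: what is moved stays moved. The work goes in short steps, Python scripts to look and compute and a tool call to move; the robot and the scene stay as the last step left them, time stands still between calls to the robot, and variables do not carry over. Pictures are saved under pics/ and viewed, at most 10 in all, crops included, and the job is handed in when it is done.

Besides the shell and the picture viewer there is one more tool, called after "Request:" by a JSON object that holds its "api" and its "payload", one argument or row to a line. servo_tool: Moves the arm, as the interface text tells. Its arguments: {"type":"object","properties":{"delta_pos":{"type":"array","items":{"type":"array","items":{"type":"number"}}},"dr":{"type":"array","items":{"type":"array","items":{"type":"number"}}},"hand":{"type":"array","items":{"type":"number"}},"force":{"type":"number"}},"required":["delta_pos","dr","hand"]}

```bash
mkdir -p pics; cat > h.py <<'E'
import numpy as np, cv2
from bench import manip
def ray(m,p):
    K=np.array([[m['fx'],0,m['cx']],[0,m['fy'],m['cy']],[0,0,1.]])
    u=cv2.undistortPoints(np.array([[p]],float),K,np.array([m['k1'],0,0,0.]))[0,0]
    E=np.array(m['extrinsics']); d=E[:3,:3]@[u[0],u[1],1]; return E[:3,3],d
def onz(m,p,z):
    o,d=ray(m,p); return o+d*(z-o[2])/d[2]
def proj(m,P):
    E=np.array(m['extrinsics']); c=E[:3,:3].T@(np.array(P)-E[:3,3]); u=c[:2]/c[2]; u=u*(1+m['k1']*(u@u))
    return np.array([m['fx']*u[0]+m['cx'],m['fy']*u[1]+m['cy']])
def tri(m1,p1,m2,p2):
    A=np.zeros((3,3));b=np.zeros(3);R=[ray(m1,p1),ray(m2,p2)]
    for o,d in R:
        d=d/np.linalg.norm(d);M=np.eye(3)-np.outer(d,d);A+=M;b+=M@o
    X=np.linalg.solve(A,b); return X
E
python3 - <<'E'
from h import *
np.set_printoptions(precision=3,suppress=True)
for c in ['scene','side']:
    cv2.imwrite(f'pics/{c}0.png',manip.camera(c)[:,:,::-1])
    m=manip.camera_model(c); print(c,m['fx'],m['k1']);print(np.array(m['extrinsics']))
    for t in ['teapot','teapot_knob','pot_ring','ring_centre','wok','rice_pot','firebox_door','door_corner','stove','wood_lid','ladle']:
        print(t,[(np.round(d['point']),round(d['score'],2)) for d in manip.boxes_of(c,t)[:2]])
o=manip.get_obs();print(o['time'],o['tool_pos'],o['tool_rot'])
E
```

```text
scene 567.478875923343 -0.13755142299394704
[[-0.97  -0.228  0.08   0.432]
 [-0.242  0.92  -0.308  0.399]
 [-0.003 -0.319 -0.948  1.361]
 [ 0.     0.     0.     1.   ]]
teapot [(array([375., 372.]), 0.72)]
teapot_knob [(array([374., 377.]), 0.57)]
pot_ring [(array([260., 289.]), 0.87)]
ring_centre [(array([258., 295.]), 0.78), (array([415., 163.]), 0.44)]
wok [(array([287., 152.]), 0.74), (array([277., 449.]), 0.2)]
rice_pot []
firebox_door [(array([344., 256.]), 0.72)]
door_corner [(array([347., 255.]), 0.68)]
stove [(array([258., 266.]), 0.74), (array([260., 290.]), 0.41)]
wood_lid [(array([276., 446.]), 0.7)]
ladle [(array([348., 112.]), 0.85)]
side 445.5809758905902 -0.04400044963464404
[[ 0.697 -0.456  0.553 -0.181]
 [-0.717 -0.435  0.545 -0.65 ]
 [-0.008 -0.776 -0.63   0.918]
 [ 0.     0.     0.     1.   ]]
teapot [(array([233., 260.]), 0.73)]
teapot_knob [(array([233., 261.]), 0.92)]
pot_ring [(array([347., 202.]), 0.62), (array([322., 266.]), 0.46)]
ring_centre [(array([345., 201.]), 0.91), (array([463., 338.]), 0.61)]
wok [(array([415., 226.]), 0.88), (array([379., 354.]), 0.68)]
rice_pot [(array([379., 355.]), 0.59), (array([321., 268.]), 0.51)]
firebox_door [(array([325., 268.]), 0.61), (array([240., 220.]), 0.37)]
door_corner [(array([324., 266.]), 0.65)]
stove [(array([368., 260.]), 0.6)]
wood_lid [(array([238., 218.]), 0.84)]
ladle [(array([462., 338.]), 0.59)]
1.2 [0.186 0.517 0.231] [[ 0.941 -0.339 -0.   ]
 [-0.339 -0.941  0.   ]
 [-0.    -0.    -1.   ]]
```

View pics/scene0.png

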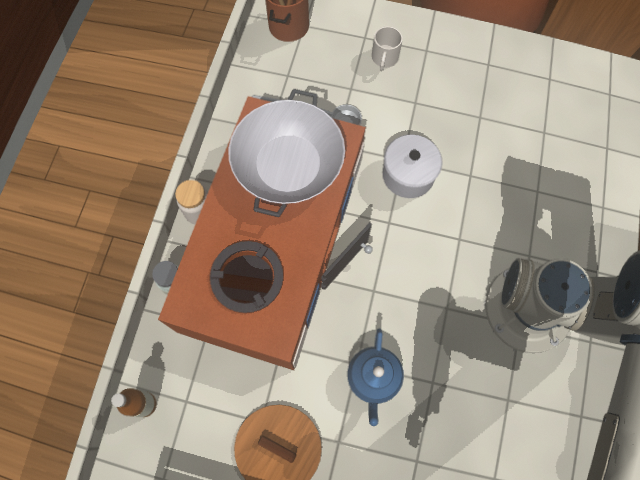

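View pics/side0.png

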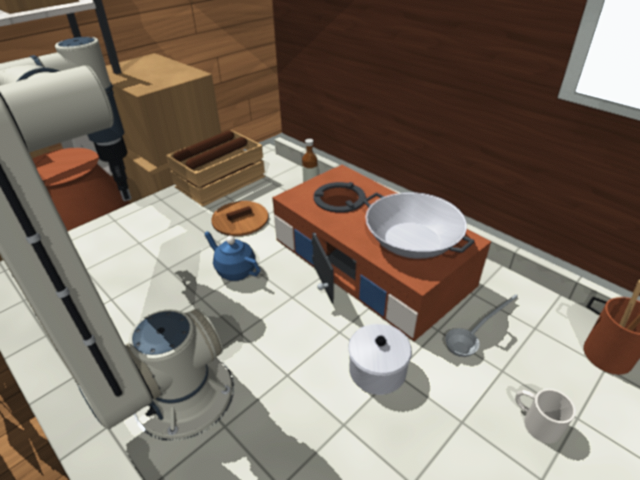

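Scene: teapot knob at about (379,371), ring centre at (247,276), wok at (287,152), rice pot at (413,160). The door's free edge is near (370,228) and its hinge near (323,285). Stove top corners are (247,97), (365,127), (293,368) and (161,320). In the side view the knob is at (232,239).

```bash
python3 - <<'E'
from h import *
from scipy.optimize import least_squares
np.set_printoptions(precision=3,suppress=True)
ms,md=manip.camera_model('scene'),manip.camera_model('side')
px=[(247,97),(365,127),(293,368),(161,320)]; loc=[(.15,-.29),(-.15,-.29),(-.15,.29),(.15,.29)]
def w(q,l,z=.17): c,s=np.cos(q[2]),np.sin(q[2]);return np.array([q[0]+c*l[0]-s*l[1],q[1]+s*l[0]+c*l[1],z])
P=[onz(ms,p,.17) for p in px];print(np.array(P))
r=least_squares(lambda q:np.concatenate([proj(ms,w(q,l))-p for l,p in zip(loc,px)]),[.55,.1,0])
q=r.x;print('stove',q,np.degrees(q[2]),r.fun)
for t,p in [('ring',(247,276))]: print(t,onz(ms,p,.182),w(q,(0,.145),.188),proj(md,w(q,(0,.145),.188)))
print('hinge',w(q,(-.153,.082),.026),'corner scene px:')
for a in np.arange(.3,.8,.1):
    c,s=np.cos(a),np.sin(a)
    # opening: free edge (-y) swings to -x => rotation about z by -a
    l=lambda v:(-.153+c*v[0]+s*v[1],.082-s*v[0]+c*v[1])
    C=w(q,l((-.012,-.164)),.152);print(round(a,1),C,proj(ms,C),proj(md,C))
print('knob',onz(ms,(379,371),.128),tri(ms,(379,371),md,(232,239)))
K=onz(ms,(379,371),.128);print('side pred',proj(md,K))
print('rice',onz(ms,(415,155),.121),'lid',onz(ms,(277,448),.02))
E
```

```text
[[ 0.792 -0.309  0.17 ]
 [ 0.494 -0.295  0.17 ]
 [ 0.516  0.293  0.17 ]
 [ 0.817  0.266  0.17 ]]
stove [ 0.654 -0.011 -0.047] -2.7174894126524682 [ 0.58   0.569  0.963  0.904 -0.07  -3.666 -1.342  2.591]
ring [0.661 0.129 0.182] [0.661 0.134 0.188] [336.426 192.856]
hinge [0.506 0.078 0.026] corner scene px:
0.3 [ 0.438 -0.072  0.152] [367.156 219.594] [335.325 268.697]
0.4 [ 0.424 -0.064  0.152] [372.74  224.022] [329.256 270.13 ]
0.5 [ 0.41  -0.056  0.152] [377.867 228.966] [322.971 271.153]
0.6 [ 0.397 -0.045  0.152] [382.486 234.383] [316.55  271.751]
0.7 [ 0.385 -0.034  0.152] [386.549 240.228] [310.08  271.913]
knob [0.339 0.251 0.128] [0.342 0.25  0.128]
side pred [229.418 239.5  ]
rice [ 0.361 -0.278  0.121] lid [0.517 0.464 0.02 ]
```

```bash
python3 - <<'E'
import cv2
s=cv2.imread('pics/scene0.png')[190:400,280:440]; d=cv2.imread('pics/side0.png')[200:320,190:370]
cv2.imwrite('pics/c1.png',cv2.hconcat([cv2.resize(s,(400,525)),cv2.copyMakeBorder(cv2.resize(d,None,fx=2.2,fy=2.2),0,525-264,0,0,0)]))
E
```

```text
(no output)
```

View pics/c1.png

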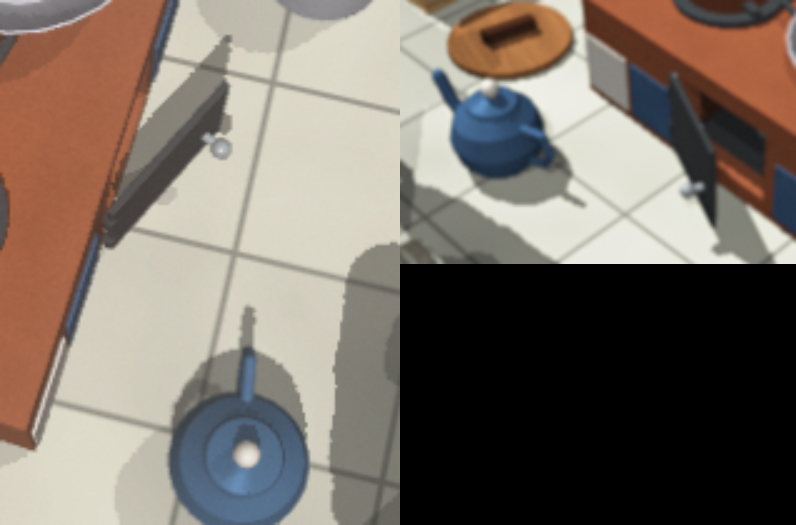

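The knob and stove agree between the two views. The door is open about 0.38 rad. I'll approach with fingers shut, high over the teapot.

Request:
{"api": "servo_tool", "payload": {
  "delta_pos": [
    [0.0374, 0.0436, 0],
    [0.0374, 0.0436, 0],
    [0.0374, 0.0436, 0],
    [0.0374, 0.0436, 0],
    [0.0374, 0.0436, 0],
    [0.0374, 0.0436, 0],
    [0.0374, 0.0436, 0],
    [0.0374, 0.0436, 0]
  ],
  "dr": [
    [0, 0, 0],
    [0, 0, 0],
    [0, 0, 0],
    [0, 0, 0],
    [0, 0, 0],
    [0, 0, 0],
    [0, 0, 0],
    [0, 0, 0]
  ],
  "hand": [255, 255, 255, 255, 255, 255, 255, 255]
}}

```text
time: 2.2
tool_pos: [0.3499, 0.0862, 0.2317]
tool_rot: [[0.941, -0.338, 0.001], [-0.338, -0.941, 0.001], [0.001, -0.001, -1.0]]
contact_force: [1.2, 0.4, 0.1]
grip_width: -0.0001
gripper_force: 0.0
```

Request:
{"api": "servo_tool", "payload": {
  "delta_pos": [
    [0.0374, 0.0436, 0],
    [0.0374, 0.0436, 0],
    [0, 0, 0],
    [0, 0, 0],
    [0, 0, 0],
    [0, 0, 0],
    [0, 0, 0],
    [0, 0, 0]
  ],
  "dr": [
    [0, 0, 0],
    [0, 0, 0],
    [0, 0, -0.149],
    [0, 0, -0.149],
    [0, 0.145, 0],
    [0, 0.145, 0],
    [0, 0.145, 0],
    [0, 0, 0]
  ],
  "hand": [255, 255, 255, 255, 255, 255, 255, 255]
}}

```text
time: 3.2
tool_pos: [0.3867, -0.021, 0.228]
tool_rot: [[0.907, -0.045, 0.419], [-0.04, -0.999, -0.02], [0.42, 0.002, -0.908]]
contact_force: [0.1, 0.5, 0.4]
grip_width: -0.0003
gripper_force: 0.0
```

Request:
{"api": "servo_tool", "payload": {
  "delta_pos": [
    [-0.0134, -0.001, 0.0353],
    [-0.0134, -0.001, 0.0353],
    [-0.0134, -0.001, 0.0353],
    [0, 0, 0]
  ],
  "dr": [
    [0, 0, 0],
    [0, 0, 0],
    [0, 0, 0],
    [0, 0, 0]
  ],
  "hand": [255, 255, 255, 255]
}}

```text
time: 3.7
tool_pos: [0.3978, -0.0182, 0.1165]
tool_rot: [[0.908, -0.049, 0.416], [-0.043, -0.999, -0.024], [0.417, 0.004, -0.909]]
contact_force: [0.4, 0.3, 0.0]
grip_width: 0.0002
gripper_force: 0.0
```

Request:
{"api": "servo_tool", "payload": {
  "delta_pos": [
    [0.0091, -0.0005, 0.0042],
    [0.0091, -0.0005, 0.0042],
    [0.0091, -0.0005, 0.0042],
    [0.0091, -0.0005, 0.0042],
    [0.0091, -0.0005, 0.0042],
    [0.0091, -0.0005, 0.0042],
    [0.0091, -0.0005, 0.0042],
    [0, 0, 0]
  ],
  "dr": [
    [0, 0, 0],
    [0, 0, 0],
    [0, 0, 0],
    [0, 0, 0],
    [0, 0, 0],
    [0, 0, 0],
    [0, 0, 0],
    [0, 0, 0]
  ],
  "hand": [255, 255, 255, 255, 255, 255, 255, 255]
}}

```text
time: 4.7
tool_pos: [0.4699, -0.0166, 0.1187]
tool_rot: [[0.906, -0.048, 0.421], [-0.043, -0.999, -0.02], [0.422, -0.0, -0.907]]
contact_force: [-0.3, -0.3, 0.2]
grip_width: -0.0001
gripper_force: 0.0
```

```bash
python3 - <<'E'
from h import *
a=manip.camera('scene')[60:360,200:500,::-1]; b=manip.camera('side')[150:350,180:480,::-1]
cv2.imwrite('pics/c2.png',cv2.hconcat([cv2.resize(a,(400,400)),cv2.resize(b,(400,267),None).copy() if 0 else cv2.copyMakeBorder(cv2.resize(b,(400,267)),0,133,0,0,0)]))
E
```

```text
(no output)
```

View pics/c2.png

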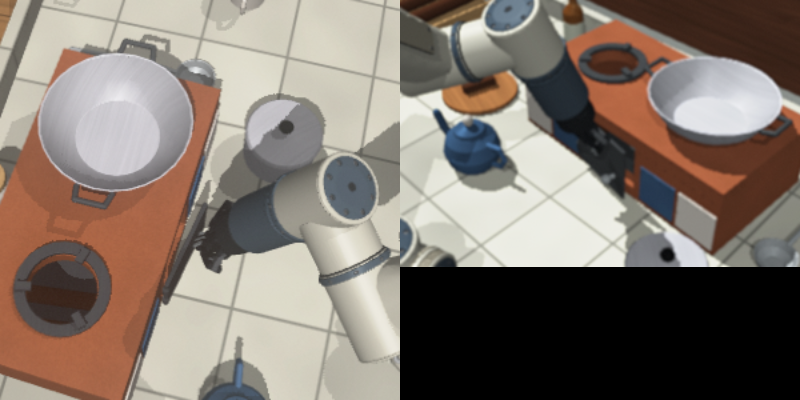

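The fingers are on the door face and it is swinging shut, with the other things clear. I'll push on gently, watching the force.

Request:
{"api": "servo_tool", "payload": {
  "delta_pos": [
    [0.0027, 0, 0.0013],
    [0.0027, 0, 0.0013],
    [0, 0, 0]
  ],
  "dr": [
    [0, 0, 0],
    [0, 0, 0],
    [0, 0, 0]
  ],
  "hand": [255, 255, 255]
}}

```text
time: 5.18
tool_pos: [0.4752, -0.017, 0.1185]
tool_rot: [[0.906, -0.048, 0.421], [-0.043, -0.999, -0.02], [0.422, -0.0, -0.907]]
contact_force: [-0.6, 0.3, -0.2]
grip_width: 0.0001
gripper_force: 0.0
```

Request:
{"api": "servo_tool", "payload": {
  "delta_pos": [
    [0.0027, 0, 0.0013],
    [0, 0, 0]
  ],
  "dr": [
    [0, 0, 0],
    [0, 0, 0]
  ],
  "hand": [255, 255]
}}

```text
time: 5.42
tool_pos: [0.4783, -0.0171, 0.1184]
tool_rot: [[0.906, -0.048, 0.421], [-0.043, -0.999, -0.02], [0.422, -0.0, -0.907]]
contact_force: [-0.5, 0.3, 0.2]
grip_width: 0.0001
gripper_force: 0.0
```

Request:
{"api": "servo_tool", "payload": {
  "delta_pos": [
    [0.0018, 0, 0.0009],
    [0, 0, 0]
  ],
  "dr": [
    [0, 0, 0],
    [0, 0, 0]
  ],
  "hand": [255, 255]
}}

```text
time: 5.68
tool_pos: [0.4802, -0.0173, 0.1183]
tool_rot: [[0.906, -0.048, 0.421], [-0.043, -0.999, -0.02], [0.421, -0.0, -0.907]]
contact_force: [-0.1, 0.3, 0.1]
grip_width: 0.0001
gripper_force: 0.0
```

Request:
{"api": "servo_tool", "payload": {
  "delta_pos": [
    [0.0018, 0, 0.0009],
    [0, 0, 0]
  ],
  "dr": [
    [0, 0, 0],
    [0, 0, 0]
  ],
  "hand": [255, 255]
}}

```text
time: 5.92
tool_pos: [0.4822, -0.0173, 0.1183]
tool_rot: [[0.906, -0.048, 0.421], [-0.043, -0.999, -0.02], [0.422, -0.0, -0.907]]
contact_force: [-0.1, 0.3, -0.4]
grip_width: 0.0003
gripper_force: 0.0
```

Request:
{"api": "servo_tool", "payload": {
  "delta_pos": [
    [0.0018, 0, 0.0009],
    [0, 0, 0]
  ],
  "dr": [
    [0, 0, 0],
    [0, 0, 0]
  ],
  "hand": [255, 255]
}}

```text
time: 6.18
tool_pos: [0.4842, -0.0174, 0.1182]
tool_rot: [[0.906, -0.048, 0.421], [-0.043, -0.999, -0.02], [0.422, -0.0, -0.907]]
contact_force: [-0.3, 0.4, 0.2]
grip_width: 0.0003
gripper_force: 0.0
```

Request:
{"api": "servo_tool", "payload": {
  "delta_pos": [
    [0.0018, 0, 0.0009],
    [0, 0, 0]
  ],
  "dr": [
    [0, 0, 0],
    [0, 0, 0]
  ],
  "hand": [255, 255]
}}

```text
time: 6.42
tool_pos: [0.4862, -0.0175, 0.1182]
tool_rot: [[0.906, -0.048, 0.421], [-0.043, -0.999, -0.02], [0.422, -0.0, -0.907]]
contact_force: [0.2, -0.3, 0.9]
grip_width: -0.0002
gripper_force: 0.0
```

Request:
{"api": "servo_tool", "payload": {
  "delta_pos": [
    [0.0018, 0, 0.0009],
    [0, 0, 0]
  ],
  "dr": [
    [0, 0, 0],
    [0, 0, 0]
  ],
  "hand": [255, 255]
}}

```text
time: 6.68
tool_pos: [0.4877, -0.0178, 0.1179]
tool_rot: [[0.906, -0.048, 0.42], [-0.044, -0.999, -0.02], [0.421, 0.0, -0.907]]
contact_force: [-3.9, 0.3, 2.1]
grip_width: -0.0002
gripper_force: 2.0
```

```bash
python3 - <<'E'
from h import *
a=manip.camera('scene')[190:340,270:420,::-1]; b=manip.camera('side')[200:320,250:390,::-1]
cv2.imwrite('pics/c3.png',cv2.hconcat([cv2.resize(a,(400,400)),cv2.copyMakeBorder(cv2.resize(b,(400,343)),0,57,0,0,0)]))
E
```

```text
(no output)
```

View pics/c3.png

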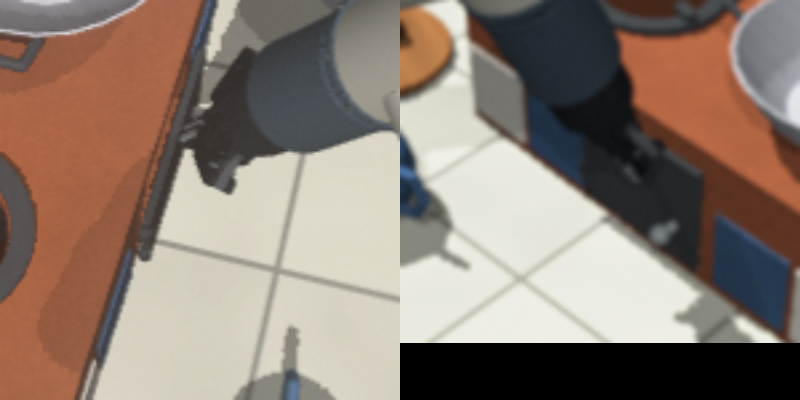

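The door is flush with the front and the force rose to 4 N, so it is shut. I'll retreat, rise and straighten the tool.

Request:
{"api": "servo_tool", "payload": {
  "delta_pos": [
    [-0.0363, 0.002, -0.0169],
    [-0.0363, 0.002, -0.0169],
    [0.0253, 0, -0.0545],
    [0.0253, 0, -0.0545],
    [0, 0, 0],
    [0, 0, 0],
    [0, 0, 0],
    [0, 0, 0]
  ],
  "dr": [
    [0, 0, 0],
    [0, 0, 0],
    [0, 0, 0],
    [0, 0, 0],
    [0, -0.145, 0],
    [0, -0.145, 0],
    [0, -0.145, 0],
    [0, 0, 0]
  ],
  "hand": [255, 255, 255, 255, 255, 255, 255, 255]
}}

```text
time: 7.78
tool_pos: [0.4099, -0.0178, 0.2371]
tool_rot: [[0.999, -0.05, -0.003], [-0.05, -0.999, -0.001], [-0.003, 0.001, -1.0]]
contact_force: [-1.0, 0.3, 0.3]
grip_width: -0.0002
gripper_force: 0.0
```

```bash
python3 - <<'E'
from h import *
np.set_printoptions(precision=4,suppress=True)
o=manip.get_obs();R=np.array(o['tool_rot']);p=np.array(o['tool_pos']);print(p)
K=np.array([.340,.2505,.215]);print(R.T@(K-p))
a=manip.camera('scene');b=manip.camera('side');ms,md=manip.camera_model('scene'),manip.camera_model('side')
cv2.imwrite('pics/s4.png',cv2.hconcat([a[130:380,180:430],b[150:400,170:420]])[:,:,::-1])
for t in ['teapot_knob','ring_centre']: print(t,[(manip.boxes_of(c,t)[:1]) for c in ['scene','side']])
E
```

```text
[ 0.4099 -0.0178  0.2371]
[-0.0831 -0.2645  0.0222]
teapot_knob [[{'point': [377.8, 376.1], 'score': 0.64}], [{'point': [235.1, 261.2], 'score': 0.91}]]
ring_centre [[{'point': [260.0, 293.7], 'score': 0.88}], [{'point': [346.4, 202.7], 'score': 0.87}]]
```

View pics/s4.png

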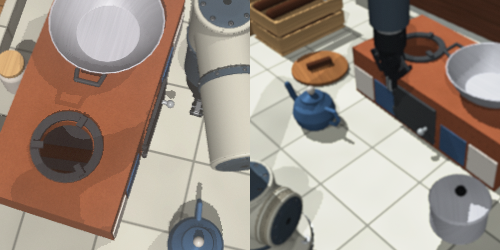

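The door is shut and everything else is untouched. The ring centre reads (246,276) again. Next is the teapot, at a safe height.

Request:
{"api": "servo_tool", "payload": {
  "delta_pos": [
    [-0.0166, -0.0529, 0.0044],
    [-0.0166, -0.0529, 0.0044],
    [-0.0166, -0.0529, 0.0044],
    [-0.0166, -0.0529, 0.0044],
    [-0.0166, -0.0529, 0.0044],
    [0, 0, 0]
  ],
  "dr": [
    [0, 0, 0],
    [0, 0, 0],
    [0, 0, 0],
    [0, 0, 0],
    [0, 0, 0],
    [0, 0, 0]
  ],
  "hand": [255, 255, 255, 255, 255, 255]
}}

```text
time: 8.82
tool_pos: [0.336, 0.2527, 0.2162]
tool_rot: [[0.999, -0.043, 0.0], [-0.043, -0.999, 0.001], [0.0, -0.001, -1.0]]
contact_force: [-0.5, -0.9, 0.0]
grip_width: 0.0001
gripper_force: 0.0
```

```bash
python3 - <<'E'
from h import *
np.set_printoptions(precision=4,suppress=True)
m=manip.camera_model('wrist');a=manip.camera('wrist')
o=manip.get_obs();p=np.array(o['tool_pos']);print(p,np.array(m['extrinsics']))
b=manip.camera('scene')
for P in ([.340,.2505,.128],p): print(proj(m,P),proj(manip.camera_model('scene'),P))
cv2.imwrite('pics/w5.png',a[:,:,::-1])
E
```

```text
[0.3365 0.2513 0.2164] [[-0.0436 -0.9448 -0.3249  0.4189]
 [-0.999   0.0413  0.014   0.2486]
 [ 0.0002  0.3252 -0.9457  0.3588]
 [ 0.      0.      0.      1.    ]]
[324.6343 237.6375] [378.4155 370.4172]
[324.4018 303.0656] [384.3738 366.763 ]
```

View pics/w5.png

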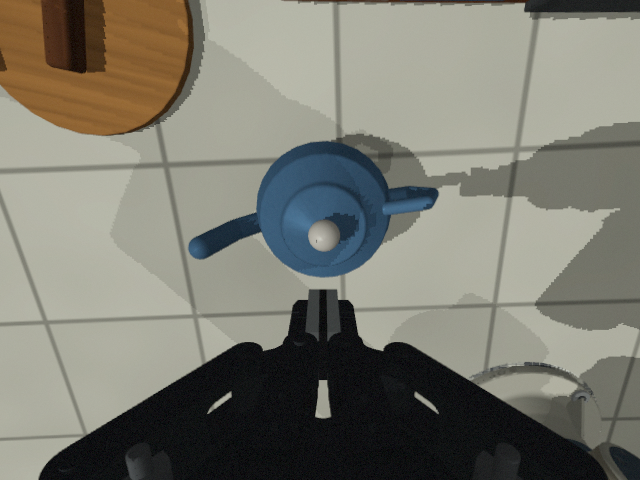

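The wrist view has the knob at (323,236), within 2 px of the prediction. I'll lower to about 34 mm above it and hold.

Request:
{"api": "servo_tool", "payload": {
  "delta_pos": [
    [0.0022, 0, 0.023],
    [0.0022, 0, 0.023],
    [0, 0, 0],
    [0, 0, 0],
    [0, 0, 0],
    [0, 0, 0],
    [0, 0, 0],
    [0, 0, 0]
  ],
  "dr": [
    [0, 0, 0],
    [0, 0, 0],
    [0, 0, 0],
    [0, 0, 0],
    [0, 0, 0],
    [0, 0, 0],
    [0, 0, 0],
    [0, 0, 0]
  ],
  "hand": [255, 255, 255, 255, 255, 255, 255, 255]
}}

```text
time: 9.93
tool_pos: [0.342, 0.2502, 0.1704]
tool_rot: [[0.999, -0.048, 0.0], [-0.048, -0.999, 0.0], [0.0, -0.0, -1.0]]
contact_force: [0.3, -0.7, -0.7]
grip_width: -0.0001
gripper_force: 0.0
```

Request:
{"api": "servo_tool", "payload": {
  "delta_pos": [
    [0, 0, 0],
    [0, 0, 0],
    [0, 0, 0],
    [0, 0, 0],
    [0, 0, 0],
    [0, 0, 0],
    [0, 0, 0],
    [0, 0, 0]
  ],
  "dr": [
    [0, 0, 0],
    [0, 0, 0],
    [0, 0, 0],
    [0, 0, 0],
    [0, 0, 0],
    [0, 0, 0],
    [0, 0, 0],
    [0, 0, 0]
  ],
  "hand": [255, 255, 255, 255, 255, 255, 255, 255]
}}

```text
time: 10.92
tool_pos: [0.342, 0.2501, 0.1703]
tool_rot: [[0.999, -0.048, 0.0], [-0.048, -0.999, -0.0], [0.0, 0.0, -1.0]]
contact_force: [0.4, 0.6, 0.1]
grip_width: 0.0001
gripper_force: 0.0
```

Request:
{"api": "servo_tool", "payload": {
  "delta_pos": [
    [0, 0, 0],
    [0, 0, 0],
    [0, 0, 0],
    [0, 0, 0],
    [0, 0, 0],
    [0, 0, 0],
    [0, 0, 0],
    [0, 0, 0]
  ],
  "dr": [
    [0, 0, 0],
    [0, 0, 0],
    [0, 0, 0],
    [0, 0, 0],
    [0, 0, 0],
    [0, 0, 0],
    [0, 0, 0],
    [0, 0, 0]
  ],
  "hand": [255, 255, 255, 255, 255, 255, 255, 255]
}}

```text
time: 11.92
tool_pos: [0.3419, 0.2501, 0.1703]
tool_rot: [[0.999, -0.048, -0.0], [-0.048, -0.999, -0.0], [-0.0, 0.0, -1.0]]
contact_force: [0.2, -0.3, 0.0]
grip_width: -0.0003
gripper_force: 0.0
```

Request:
{"api": "servo_tool", "payload": {
  "delta_pos": [
    [0, 0, 0],
    [0, 0, 0],
    [0, 0, 0],
    [0, 0, 0],
    [0, 0, 0],
    [0, 0, 0],
    [0, 0, 0],
    [0, 0, -0.0625]
  ],
  "dr": [
    [0, 0, 0],
    [0, 0, 0],
    [0, 0, 0],
    [0, 0, 0],
    [0, 0, 0],
    [0, 0, 0],
    [0, 0, 0],
    [0, 0, 0]
  ],
  "hand": [255, 255, 255, 255, 255, 255, 255, 255]
}}

```text
time: 12.92
tool_pos: [0.3391, 0.2471, 0.2285]
tool_rot: [[0.999, -0.048, -0.009], [-0.048, -0.999, -0.01], [-0.008, 0.011, -1.0]]
contact_force: [2.2, 1.0, 1.8]
grip_width: 0.0003
gripper_force: 0.0
```

Request:
{"api": "servo_tool", "payload": {
  "delta_pos": [
    [0, 0, -0.03],
    [0.0463, 0.0175, -0.005],
    [0.0463, 0.0175, -0.005],
    [0.0463, 0.0175, -0.005],
    [0.0463, 0.0175, -0.005],
    [0.0463, 0.0175, -0.005],
    [0.0463, 0.0175, 0],
    [0, 0, 0]
  ],
  "dr": [
    [0, 0, 0],
    [0, 0, 0],
    [0, 0, 0],
    [0, 0, 0],
    [0, 0, 0],
    [0, 0, 0],
    [0, 0, 0],
    [0, 0, 0]
  ],
  "hand": [255, 255, 255, 255, 255, 255, 255, 255]
}}

```text
time: 13.92
tool_pos: [0.6164, 0.1303, 0.2848]
tool_rot: [[0.999, -0.051, -0.004], [-0.051, -0.999, -0.002], [-0.004, 0.002, -1.0]]
contact_force: [-0.7, 0.8, 0.1]
grip_width: -0.0003
gripper_force: 0.0
```

```bash
python3 - <<'E'
from h import *
np.set_printoptions(precision=4,suppress=True)
m=manip.camera_model('wrist');a=manip.camera('wrist')
print(manip.get_obs()['tool_pos'],np.array(m['extrinsics'])[:3,3])
print(proj(m,[.661,.132,.185]))
for d in manip.trace('wrist','pot_ring')[:1]:
    M=d['mask'].astype(np.uint8);c=max(cv2.findContours(M,cv2.RETR_EXTERNAL,cv2.CHAIN_APPROX_NONE)[0],key=cv2.contourArea)
    e=cv2.fitEllipse(cv2.convexHull(c));print(d['score'],e,onz(m,e[0],.182))
cv2.imwrite('pics/w6.png',a[:,:,::-1])
E
```

```text
[0.6153 0.1311 0.2859] [0.6998 0.1259 0.4271]
[316.0244 179.6938]
0.8 ((321.93963623046875, 159.5681610107422), (215.28553771972656, 220.22120666503906), 177.08871459960938) [0.6748 0.1269 0.182 ]
```

View pics/w6.png

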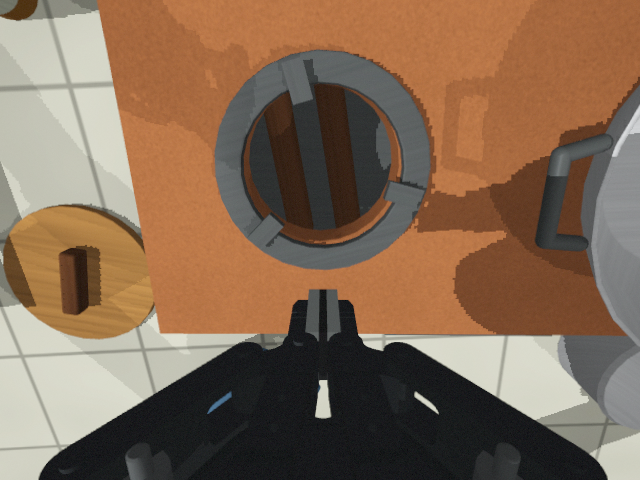

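The ring shows at (322,160), giving (0.675,0.127) against (0.661,0.130) from the scene camera. I'll settle that from the saved pictures.

```bash
python3 - <<'E'
from h import *
from scipy.optimize import least_squares
np.set_printoptions(precision=4,suppress=True)
mm={'scene':manip.camera_model('scene'),'side':manip.camera_model('side'),'wrist':manip.camera_model('wrist')}
def fit(name,f,box,m):
    a=cv2.imread(f).astype(int);x0,y0,x1,y1=box;c=a[y0:y1,x0:x1]
    M=((c[:,:,2]-c[:,:,0])<35).astype(np.uint8)
    M=cv2.morphologyEx(M,cv2.MORPH_OPEN,np.ones((3,3)))
    k=max(cv2.findContours(M,cv2.RETR_EXTERNAL,cv2.CHAIN_APPROX_NONE)[0],key=cv2.contourArea)
    h=cv2.convexHull(k)[:,0]+[x0,y0];e=cv2.fitEllipse(h)
    # hull px to ring's top plane
    for z in (.178,.188):
        P=np.array([onz(m,p,z) for p in h]);r=least_squares(lambda q:np.hypot(P[:,0]-q[0],P[:,1]-q[1])-q[2],[.66,.13,.08],loss='soft_l1',f_scale=.002)
        print(name,e[0],z,r.x,np.abs(r.fun).max())
fit('scene','pics/scene0.png',(195,225,300,325),mm['scene'])
fit('side','pics/side0.png',(306,175,367,216),mm['side'])
fit('wrist','pics/w6.png',(190,35,440,280),mm['wrist'])
E
```

```text
scene (246.11817932128906, 276.37896728515625) 0.178 [0.6645 0.1278 0.0795] 0.0009923829388153865
scene (246.11817932128906, 276.37896728515625) 0.188 [0.6625 0.1301 0.0788] 0.0009838366610365329
side (339.81793212890625, 196.9192352294922) 0.178 [0.6655 0.1243 0.0812] 0.006147441500531897
side (339.81793212890625, 196.9192352294922) 0.188 [0.6541 0.1138 0.0801] 0.006059150297710675
wrist (322.1442565917969, 159.30889892578125) 0.178 [0.6641 0.1288 0.0803] 0.0003426357893245163
wrist (322.1442565917969, 159.30889892578125) 0.188 [0.6654 0.1288 0.0771] 0.0003289925677580213
```

All three cameras now agree on (0.6645, 0.128); the earlier wrist pose had been read before the arm settled. I'll move over the ring and lower.

Request:
{"api": "servo_tool", "payload": {
  "delta_pos": [
    [0.0245, 0, 0],
    [0.0245, 0, 0],
    [0, 0, 0.02],
    [0, 0, 0.02],
    [0, 0, 0.022],
    [0, 0, 0],
    [0, 0, 0],
    [0, 0, 0]
  ],
  "dr": [
    [0, 0, 0],
    [0, 0, 0],
    [0, 0, 0],
    [0, 0, 0],
    [0, 0, 0],
    [0, 0, 0],
    [0, 0, 0],
    [0, 0, 0]
  ],
  "hand": [255, 255, 255, 255, 255, 255, 255, 255]
}}

```text
time: 15.02
tool_pos: [0.6637, 0.1299, 0.2274]
tool_rot: [[0.999, -0.047, 0.002], [-0.047, -0.999, 0.001], [0.002, -0.001, -1.0]]
contact_force: [-0.6, 0.5, -0.6]
grip_width: -0.0001
gripper_force: 0.0
```

Request:
{"api": "servo_tool", "payload": {
  "delta_pos": [
    [0, 0, 0],
    [0, 0, 0],
    [0, 0, 0],
    [0, 0, 0],
    [0, 0, 0],
    [0, 0, 0],
    [0, 0, 0],
    [0, 0, 0]
  ],
  "dr": [
    [0, 0, 0],
    [0, 0, 0],
    [0, 0, 0],
    [0, 0, 0],
    [0, 0, 0],
    [0, 0, 0],
    [0, 0, 0],
    [0, 0, 0]
  ],
  "hand": [255, 255, 255, 255, 255, 255, 255, 255]
}}

```text
time: 16.02
tool_pos: [0.6633, 0.1297, 0.2258]
tool_rot: [[0.999, -0.048, -0.0], [-0.048, -0.999, 0.0], [-0.0, -0.0, -1.0]]
contact_force: [0.3, 0.7, 0.0]
grip_width: -0.0002
gripper_force: 0.0
```

Request:
{"api": "servo_tool", "payload": {
  "delta_pos": [
    [0, 0, 0],
    [0, 0, 0],
    [0, 0, 0],
    [0, 0, 0],
    [0, 0, 0],
    [0, 0, 0],
    [0, 0, 0],
    [0, 0, 0]
  ],
  "dr": [
    [0, 0, 0],
    [0, 0, 0],
    [0, 0, 0],
    [0, 0, 0],
    [0, 0, 0],
    [0, 0, 0],
    [0, 0, 0],
    [0, 0, 0]
  ],
  "hand": [255, 255, 255, 255, 255, 255, 255, 255]
}}

```text
time: 17.02
tool_pos: [0.6634, 0.1296, 0.2258]
tool_rot: [[0.999, -0.048, -0.0], [-0.048, -0.999, 0.0], [-0.0, -0.0, -1.0]]
contact_force: [0.7, -1.2, -0.6]
grip_width: 0.0001
gripper_force: 0.0
```

Request:
{"api": "servo_tool", "payload": {
  "delta_pos": [
    [0, 0, 0],
    [0, 0, 0],
    [0, 0, 0],
    [0, 0, 0],
    [0, 0, 0],
    [0, 0, 0],
    [0, 0, 0],
    [0, 0, 0]
  ],
  "dr": [
    [0, 0, 0],
    [0, 0, 0],
    [0, 0, 0],
    [0, 0, 0],
    [0, 0, 0],
    [0, 0, 0],
    [0, 0, 0],
    [0, 0, 0]
  ],
  "hand": [255, 255, 255, 255, 255, 255, 255, 255]
}}

```text
time: 18.02
tool_pos: [0.6633, 0.1296, 0.2258]
tool_rot: [[0.999, -0.048, -0.0], [-0.048, -0.999, -0.0], [-0.0, 0.0, -1.0]]
contact_force: [-1.3, -1.0, 0.1]
grip_width: -0.0002
gripper_force: 0.0
```

```bash
python3 - <<'E'
from h import *
a=manip.camera('scene');b=manip.camera('side')
cv2.imwrite('pics/f7.png',cv2.hconcat([a[80:430,130:480],b[120:470,150:500]])[:,:,::-1])
E
```

```text
(no output)
```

View pics/f7.png

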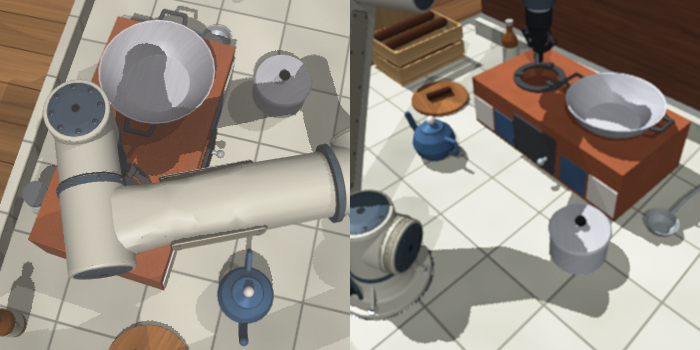

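The door is shut, nothing has moved, and the fingertips are over the ring centre, about 38 mm above the lugs, held for over 2 s.

```bash
python3 -c "
from bench import manip
print(manip.hand_in())"
```

```text
the job is handed in; nothing more can be done
None
```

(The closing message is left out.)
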